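# Post the used candle tin in the returns box

## Task

Post the red-lidded used tin into the returns box: push the box's self-closing flap open with one finger and, while it is held open, push the tin off the deck and through the opening with the other finger, then draw back so that the flap closes. Push the tin gently: do not grip or lift it, and do not let it touch the flap while it is still on the deck. Leave the blue-lidded tin on the deck and the candle pots and carton on the table where they are.

Things in the scene. Friction and masses are not known exactly. Their poses are not given: they have to be found in the camera images.
- returns_box: Fixed plywood box, 246 mm long (x), 172 wide (y). Origin on the table under the middle of the deck's drop edge; x points from deck to flap (away from the robot at yaw 0), y left, z up. Deck: flat board, top at z = 110, from x = -130 to its drop edge at x = 0; side rims 8 mm high, inner faces at y = +/-80. Beyond the drop edge the red flap covers the opening, rising away from the deck.
- hinge_mid (a point): Middle of the brass hinge rod (radius 4 mm, along the box's y) that carries the flap's upper edge: box frame x = 86, z = 150 mm. Highest part of the box: z = 154, x = 82 to 116. Nothing stands above the flap: fingers can press it and enter the opening from straight above.
- box_inside (a point): Middle of the box's inner floor, 6 mm above the table, at box frame x = -7 mm. The hollow runs under flap and deck: inside x = -124 to 110, y = +/-80 mm. The tin drops here.
- flap (a joint): Angle of the red flap, rad: 0 shut (sloping down from hinge rod to drop edge), grows as it is pushed down into the box; 1.14 hangs straight down, stop at 1.4. A spring shuts it when let go: about 0.08 N m to start, 0.16 N m at 0.9 rad (2 to 5 N at a fingertip). Flap 95 mm long from hinge to lower edge, 148 mm wide (y = +/-74), 4 mm thick.
- flap_edge (a point): Middle of the flap's lower edge (moves with the flap; at the deck's drop edge when shut).
- red_tin: Used candle tin to be posted: closed round aluminium tin with a red lid, 36 mm in diameter, 24 mm high, about 60 g, standing on the deck. Origin at the centre of its underside, z up. It stands on one side of the deck's middle line, the blue tin on the other.
- red_tin_center (a point): Centre of the red-lidded tin, 12 mm above its underside.
- blue_tin: Like tin with a blue lid, 36 mm in diameter, 24 mm high, standing on the deck on the other side; stays there. Origin at the centre of its underside.
- carton: Blue and white striped carton, 70 x 70 x 80 mm high, standing on the table beside the box; stays. Origin at the centre of its underside.
- orange_pot: White ceramic candle pot with orange bands, 72 mm in diameter, 85 mm high, on the table beside the box; stays. Origin at the centre of its underside.
- green_pot: White ceramic candle pot with green bands, 66 mm in diameter, 70 mm high, on the table beside the box; stays. Origin at the centre of its underside.
Things that resemble listed ones, but are neither listed nor needed, are in the scene too. What is shaped like the red_tin but black, green or yellow is not meant.

How it is judged (in metres and radians):
On the way, in this order (a step that is already met when the one before it is completed fails the run):
1. the flap is pushed open by a finger while the tin is still on the deck (value of joint flap above 0.25 rad and contact force between the fingers and flap above 0.2 N and z of red_tin_center in the frame of returns_box above 0.113 m), for 0.1 s.
2. the tin drops into the box while the flap is held open (value of joint flap above 0.25 rad and contact force between the fingers and flap above 0.1 N and z of red_tin_center in the frame of returns_box below 0.085 m), for 0.05 s.
At the end, for the whole second after the job is handed in: The red-lidded tin lies at rest inside the box (its centre less than 60 mm above the table, within the walls), the flap is shut (joint below 0.06 rad), the blue-lidded tin is within 12 mm and the carton and both pots within 15 mm of where they stood (z of red_tin_center in the frame of returns_box below 0.06 m and x of red_tin_center in the frame of returns_box between -0.124 and 0.11 m and y of red_tin_center in the frame of returns_box between -0.08 and 0.08 m and linear speed of red_tin below 0.03 m/s and value of joint flap below 0.06 rad and distance of blue_tin from where it was at the start of the episode below 0.012 m and distance of each of carton, orange_pot, green_pot from where it was at the start of the episode below 0.015 m); the robot touches nothing.
It fails at once if the red-lidded tin is lifted more than 12 mm off the deck (z of red_tin_center in the frame of returns_box above 0.134 m).
It fails at once if the red-lidded tin is gripped or pushed hard (over 12 N) (contact force between the fingers and red_tin above 12 N).
It fails at once if the red-lidded tin touches the flap while it is still on the deck (contact force between red_tin and flap above 0.3 N and z of red_tin_center in the frame of returns_box above 0.113 m).
It fails at once if the blue-lidded tin is moved more than 12 mm (distance of blue_tin from where it was at the start of the episode above 0.012 m).
It fails at once if the carton or a pot is moved more than 15 mm (distance of any of carton, orange_pot, green_pot from where it was at the start of the episode above 0.015 m).
It also fails if it takes over 35 s, if anything falls off the work surface, if the arm or the gripper's body presses on something with over 40 N, if the wrist force passes 120 N, or if a joint passes its speed limit or range.

## Robot

A 6-joint arm with a two-finger parallel gripper is mounted at the origin on the work surface. World frame = base frame: x ahead of the robot, y to its left, z up, the work surface at z = 0. Lengths are in mm, angles in rad, forces in N, time in s.
With the tool pointing down it reaches from about 300 to 775 mm from the base axis. Payload 14.6 kg.
Tool frame: the origin (TCP) lies at the very end of the fingers, on their centre line; the grasp point (between the pads) lies 19 mm behind it; z points along the fingers, y is the direction in which the jaws open and shut (so a half turn about z gives the same grasp; the last joint's range is limited). The gripper opens to 85 mm and grips with 20 to 120 N. Pads are 22 mm wide; open, the fingers measure 114 mm over their backs; the gripper's body (76 mm by 85 mm) begins 54 mm behind the grasp point. The pads swing forward as they close: fully open they stand 13 mm farther back than shut.
Start: joints at [1.198, 0.3, 1.521, -0, 1.321, -0.067], TCP at [165.578, 524.474, 231.281] pointing down, gripper open.
Joint ranges: [-3.03, 3.03], [-0.79, 2.21], [0.23, 2.52], [-1.04, 4.18], [0, 3.07], [-2.55, 2.55]. Speed limits (rad/s): [2.22, 2.22, 2.57, 3.14, 3.14, 3.14].

## Interface

Orientations are given as a 3x3 rotation matrix whose columns are the frame's x, y, z axes.
In Python, from rig import env gives the robot as it stands.
- The arm moves only by the tool send_rows, never from a script. Its argument "steps" is a list of rows, each an object with "grip": the opening, from 0 (shut) to 1 (fully open); "slide": the shift along the tool's x, y, z in units of 60 mm (1.0 is 60 mm), a list of three; "yaw": the turn about the tool's z in rad. In form: [{"grip": grip, "slide": [tx, ty, tz], "yaw": yaw}, ...]. A call has 1 to 10 rows; each row shifts and turns the commanded pose from where the row before left it, along the tool's axes as they then stand; what a row does not reach is not made up. A row lasts 1/8 s, in which the tool goes at most 62.5 mm and 10.7 degrees, less where a joint would pass 70% of its speed; a pose out of reach is approached as far as the arm can. A call is refused whole if a number of a shift passes 1 or a number of a turn 0.188, either way. A call with a gripper value outside its range is refused whole. The fingers move at their own pace and stop on an object; the grip force is fixed at half the most. Time passes only in rows, so rows that do not move let the fingers close. It gives the time, the measured TCP pose, the force and the opening at its end, in the units of the state.
- env.observe(): the state, without advancing time (a new reading comes with each control period).
- env.capture(name): name is "side" or "top" or "wrist"; returns (picture, depth): 480x640x3 uint8, red, green, blue; 480x640 float32, mm along the optical axis (not along the pixel's ray), 0 where there is no reading.
- env.camera_info(name): a dict with "mtx" (3x3 intrinsics, pixels), "extrinsics" (4x4, takes a point from world to camera coordinates); the wrist camera has in their place "tool_from_camera" (4x4, takes a point from camera to tool coordinates, whose origin is the TCP and whose axes are the flange's). Camera axes: x right, y down, z forward; pixel columns grow to the right and rows downward; lengths in mm; the calibration is good to about 2 mm. The wrist camera is an equidistant fisheye: a pixel r from the principal point sees the ray r / f radians off the axis. A picture is of the moment at which its call begins: read the wrist's pose just before it. camera_info takes no time and is no camera call.
- env.sign_off(): hands the job in, once; it reports no verdict.
The state is a dict: "t": time; "joints": joint angles; "qvel": joint speeds; "joint_torque": joint torques, N m; "tcp_pos": TCP position; "tcp_rot": TCP orientation; "ft_force": force on the tool from outside, world axes, zero at the start; "ft_torque": the same for the moment, N m; "finger_gap": opening from 0.0 (shut) to 1.0 (fully open).
Only numpy, scipy, OpenCV 4.12 (cv2) and the standard library are available. Lean on these libraries where they do the work, as an engineer would, in place of code of your own. Each camera call takes 0.05 s, during which the arm holds its last target.

## Working session

There is one attempt and no reset: what is moved stays moved. The work goes in short steps, Python scripts to look and compute and a tool call to move; the robot and the scene stay as the last step left them, time stands still between calls to the robot, and variables do not carry over. Pictures are saved under pics/ and viewed, and the job is handed in when it is done.

Besides the shell and the picture viewer there is one more tool, called after "Request:" as a command line: name --argument value ..., lists and objects as JSON in quotes. send_rows: Moves the arm, as the interface text tells. Its arguments: {"type":"object","properties":{"steps":{"type":"array","items":{"type":"object","properties":{"grip":{"type":"number"},"slide":{"type":"array","items":{"type":"number"}},"yaw":{"type":"number"}}}}},"required":["steps"]}

```bash
ls; mkdir -p pics; python3 - <<'E'
from rig import env
import cv2,numpy as np
s=env.observe();print(s)
for n in("side","top","wrist"):
    c=env.camera_info(n);print(n,c)
    p,d=env.capture(n);cv2.imwrite(f"pics/{n}0.png",p[:,:,::-1]);np.savez(f"pics/{n}0.npz",p=p,d=d)
E
```

```text
pics
{'t': 0.0, 'joints': array([ 1.19839015e+00,  3.00508848e-01,  1.52159061e+00,  2.49512849e-06,
        1.32068080e+00, -6.66342858e-02]), 'qvel': array([-0.00078484, -0.00034178, -0.002205  ,  0.00029944,  0.00068063,
       -0.00013902]), 'joint_torque': array([ 1.24634234e-04, -5.43497372e+01, -3.61796272e+01, -8.12607573e-05,
        3.96429226e-03,  8.83746196e-06]), 'tcp_pos': array([165.50176879, 524.2652629 , 230.69657306]), 'tcp_rot': array([[-9.53614672e-01,  3.01029681e-01, -4.34370553e-04],
       [ 3.01029984e-01,  9.53614035e-01, -1.10531921e-03],
       [ 8.14879653e-05, -1.18480718e-03, -9.99999295e-01]]), 'ft_force': array([-0.27464739,  0.17161543, -0.61050735]), 'ft_torque': array([ 0.04010949, -0.00927178, -0.04535214]), 'finger_gap': 1.0021979700594634}
side {'mtx': array([[518.05305331,   0.        , 319.82422378],
       [  0.        , 518.05305331, 234.41267023],
       [  0.        ,   0.        ,   1.        ]]), 'extrinsics': array([[-8.99947224e-01, -4.35969743e-01,  5.03751154e-03,
         4.79755751e+02],
       [-2.95362512e-01,  6.01119577e-01, -
[... 567 characters left out ...]
     [ 1.17737164e-01, -5.71207830e-03, -9.93028364e-01,
         9.16953616e+02],
       [ 0.00000000e+00,  0.00000000e+00,  0.00000000e+00,
         1.00000000e+00]])}
wrist {'mtx': array([[371.64829954,   0.        , 315.76195837],
       [  0.        , 371.64829954, 242.32723146],
       [  0.        ,   0.        ,   1.        ]]), 'tool_from_camera': array([[-1.05049930e-03, -9.61309610e-01, -2.75468203e-01,
         7.05379262e+01],
       [ 9.99998549e-01, -6.40443235e-04, -1.57852534e-03,
        -4.46716562e-01],
       [ 1.34102983e-03, -2.75469461e-01,  9.61308888e-01,
        -1.42959331e+02],
       [ 0.00000000e+00,  0.00000000e+00,  0.00000000e+00,
         1.00000000e+00]])}
```

View pics/top0.png

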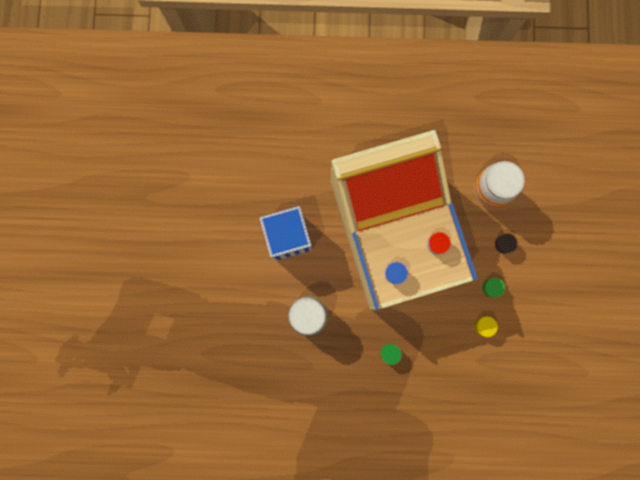

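View pics/side0.png

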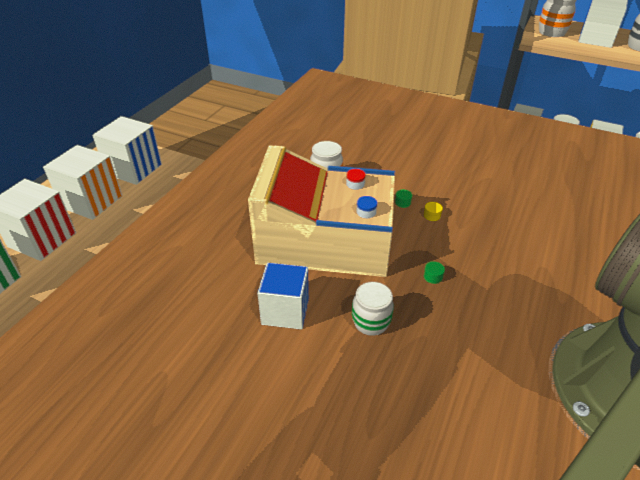

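View pics/wrist0.png

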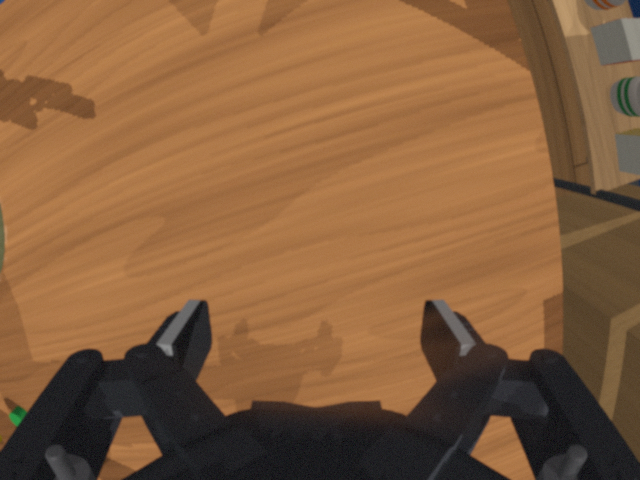

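```bash
cat > h.py <<'E'
from rig import env
import cv2,numpy as np
def world(name,d):
    c=env.camera_info(name);K=c["mtx"];E=c["extrinsics"]
    v,u=np.mgrid[:480,:640]
    P=np.stack([(u-K[0,2])/K[0,0]*d,(v-K[1,2])/K[1,1]*d,d],-1)
    W=(P-E[:3,3])@E[:3,:3]; W[d==0]=np.nan
    return W
def ray(name,uv,z):
    c=env.camera_info(name);K=c["mtx"];E=c["extrinsics"]
    r=np.linalg.inv(K)@np.array([uv[0],uv[1],1.]);o=-E[:3,:3].T@E[:3,3];r=E[:3,:3].T@r
    return o+r*(z-o[2])/r[2]
def proj(name,X):
    c=env.camera_info(name);E=c["extrinsics"];q=E[:3,:3]@X+E[:3,3];p=c["mtx"]@q;return p[:2]/p[2]
E
python3 - <<'E'
from h import *
for n in("top","side"):
    f=np.load(f"pics/{n}0.npz");p=f["p"].astype(int);d=f["d"];W=world(n,d)
    hsv=cv2.cvtColor(f["p"],cv2.COLOR_RGB2HSV)
    H,S,V=[hsv[...,i].astype(int) for i in range(3)]
    red=((H<6)|(H>174))&(S>190)&(V>90); blue=(H>100)&(H<125)&(S>150)&(V>80)
    for nm,m in(("red",red),("blue",blue)):
        k,l,st,ce=cv2.connectedComponentsWithStats(m.astype(np.uint8))
        for i in range(1,k):
            if st[i,4]<60: continue
            Q=W[l==i];Q=Q[~np.isnan(Q[:,0])]
            if len(Q)==0: continue
            print(n,nm,ce[i].round(1),st[i],np.median(Q,0).round(1),Q.min(0).round(),Q.max(0).round())
            if st[i,4]<3000:
              xy=Q[:,:2].astype(np.float32);r=cv2.minAreaRect(xy);print("   rect",np.round(r[0],1),np.round(r[1],1),round(r[2],1))
E
```

```text
top red [393.2 188. ] [ 346  155   95   66 3035] [622.4 -78.  135.6] [ 571. -158.  117.] [675.  -2. 155.]
top red [439.2 242.6] [430 233  20  20 292] [ 536.2 -153.7  135.3] [ 521. -170.  130.] [ 552. -139.  139.]
   rect [ 536.2 -154. ] [30.9 31. ] 0.6
top blue [284.8 231.2] [ 264  210   43   44 1264] [554.6  97.5  82. ] [517.  61.  77.] [592. 133.  87.]
   rect [554.7  97.4] [61.1 60.7] 18.1
top blue [396.  272.7] [387 263  20  20 303] [485.8 -85.4 135.4] [ 471. -101.  131.] [502. -71. 139.]
   rect [486.1 -85.3] [30. 30.] 21.9
side red [295.4 185.1] [ 270  153   50   68 2024] [619.2 -72.  134.7] [ 554. -162.  111.] [674.  -0. 152.]
   rect [614.9 -82. ] [ 80.9 150.7] 19.4
side red [355.5 174.9] [347 169  18  13 187] [ 533.2 -151.2  134.2] [ 517. -172.  129.] [ 552. -135.  137.]
   rect [ 534.8 -152.7] [32.4 34.6] 48.1
side red [ 64.  214.1] [ 55 195  19  40 156] [1289.1  -48.6 -160.6] [1283.  -57. -231.] [1295.  -42. -100.]
   rect [1289.5  -48.9] [ 8.6 16.1] 57.4
side red [ 54.9 220.8] [ 45 201  21  41 168] [1289.3  -18.6 -162.1] [1283.  -26. -231.] [1294.  -12. -100.]
   rect [12
[... 1807 characters left out ...]
29 166  22   5  75] [ 579.6 -180.   117.2] [ 560. -189.  113.] [ 599. -173.  120.]
   rect [ 579.2 -181.6] [41.1  9.1] 20.5
side blue [378.2 171.2] [361 168  33   7 113] [ 507.  -204.3  117.2] [ 479. -218.  111.] [ 541. -193.  121.]
   rect [ 509.8 -204.3] [62.8 10. ] 16.0
side blue [366.8 203.2] [358 196  19  15 223] [482.8 -82.3 134.1] [ 466. -103.  128.] [500. -66. 137.]
   rect [483.6 -85.1] [31.5 35.5] 22.9
side blue [353.4 225.6] [317 220  75  11 305] [487.8 -35.9 117.1] [427. -58. 112.] [549. -14. 121.]
   rect [487.4 -36.7] [127.1   8.8] 18.0
side blue [283.  279.1] [ 260  263   46   33 1133] [552.5  97.7  81. ] [514.  57.  78.] [592. 136.  85.]
   rect [553.1  96.6] [63.4 65. ] 17.5
```

```bash
python3 - <<'E'
import cv2
a=cv2.imread("pics/top0.png")[110:330,240:560];cv2.imwrite("pics/top0c.png",cv2.resize(a,None,fx=2.5,fy=2.5,interpolation=2))
E
```

```text
(no output)
```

View pics/top0c.png

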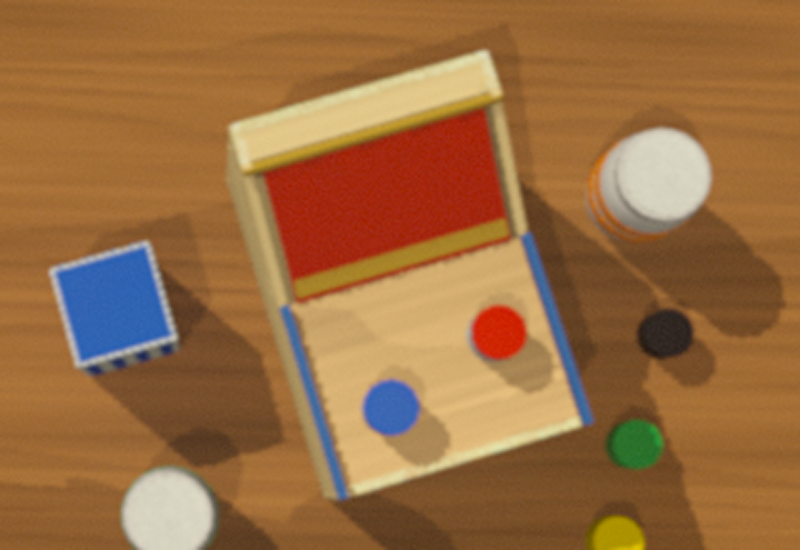

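```bash
python3 - <<'E'
from h import *
f=np.load("pics/top0.npz");hsv=cv2.cvtColor(f["p"],cv2.COLOR_RGB2HSV)
H,S,V=[hsv[...,i].astype(int) for i in range(3)]
W=world("top",f["d"])
m=((H>95)&(H<130)&(S>60)).astype(np.uint8);m[:, :320]=0;m[:200]=0;m[320:]=0
k,l,st,ce=cv2.connectedComponentsWithStats(m)
for i in range(1,k):
    if st[i,4]<40: continue
    v,u=np.where(l==i);R=np.array([ray("top",(a,b),118)[:2] for a,b in zip(u,v)],np.float32)
    c=R.mean(0);U,s,Vt=np.linalg.svd(R-c);dr=Vt[0]*np.sign(Vt[0,0]);t=(R-c)@dr
    Q=W[l==i]
    print(st[i],c.round(1),dr,np.degrees(np.arctan2(dr[1],dr[0])).round(2),(c+dr*t.min()).round(1),(c+dr*t.max()).round(1),t.max()-t.min(),np.nanmedian(Q,0))
# heights of deck, hinge top
u=lambda x,y:(240+(x+.5)/2.5-.5,110+(y+.5)/2.5-.5)
for nm,xy,z in(("flapL low",(298,300),112),("flapR low",(508,240),112),("boxL front",(330,497),110),("boxR front",(592,424),110),("backL",(232,125),154),("backR",(488,52),154),("lidL",(245,170),154),("lidR",(500,97),154)):
    print(nm,ray("top",u(*xy),z).round(1))
g=W[185:200,360:430]
m=(H>10)&(H<30)
for n,(a,b) in dict(deck=(430,270),top=(385,155),deck2=(400,240)).items(): print(n,np.nanmedian(W[b-2:b+3,a-2:a+3].reshape(-1,3),0))
E
```

```text
[449 203  28  77 313] [ 542.1 -195.6] [0.94971895 0.31310374] 18.25 [ 480.5 -215.9] [ 603.6 -175.3] 129.64752 [ 543.31379317 -197.95436958  119.00977902]
[353 233  26  77 258] [489.5 -37.8] [0.94985116 0.31270233] 18.22 [428.1 -58. ] [550.3 -17.8] 128.55688 [489.17810384 -37.42795854 119.33348126]
[386 262  22  22 376] [487.1 -87.9] [ 0.65284514 -0.7574914 ] -49.24 [475.5 -74.5] [ 498.3 -100.9] 34.843853 [485.7551112  -85.62492984 135.38221661]
flapL low [556.5 -26.6 112. ]
flapR low [ 600.4 -164.8  112. ]
boxL front [428.6 -50.1 110. ]
boxR front [ 480.4 -220.3  110. ]
backL [661.5  20.1 154. ]
backR [ 714.2 -142.5  154. ]
lidL [632.5  11.1 154. ]
lidR [ 684.8 -150.3  154. ]
deck [ 493.42851781 -144.00558768  111.06241036]
top [671.74015042 -63.01667143 155.53297581]
deck2 [541.24676288 -94.37116397 111.60333038]
```

Request:
send_rows --steps '[{"grip": 0.82,"slide": [0,0,0],"yaw": 0.158},{"grip": 0.82,"slide": [0,0,0],"yaw": 0.158},{"grip": 0.82,"slide": [0,0,0],"yaw": 0.158},{"grip": 0.82,"slide": [0,0,0],"yaw": 0.158},{"grip": 0.82,"slide": [0,0,0],"yaw": 0.157},{"grip": 0.82,"slide": [0,0,0],"yaw": 0.157},{"grip": 0.82,"slide": [0,0,0],"yaw": 0}]'

```text
t: 1.02
tcp_pos: [165.6, 524.4, 231.0]
tcp_rot: [[-0.315, 0.949, -0.0], [0.949, 0.315, -0.0], [-0.0, -0.0, -1.0]]
ft_force: [-0.3, -0.0, -0.4]
finger_gap: 0.821
```

Request:
send_rows --steps '[{"grip": 0.82,"slide": [-0.904,0.176,0],"yaw": 0},{"grip": 0.82,"slide": [-0.904,0.176,0],"yaw": 0},{"grip": 0.82,"slide": [-0.904,0.176,0],"yaw": 0},{"grip": 0.82,"slide": [-0.904,0.176,0],"yaw": 0},{"grip": 0.82,"slide": [-0.904,0.176,0],"yaw": 0},{"grip": 0.82,"slide": [-0.904,0.176,0],"yaw": 0},{"grip": 0.82,"slide": [-0.904,0.176,0],"yaw": 0}]'

```text
t: 1.9
tcp_pos: [355.4, 185.5, 231.5]
tcp_rot: [[-0.318, 0.948, 0.001], [0.948, 0.318, 0.0], [0.0, 0.001, -1.0]]
ft_force: [0.5, 0.1, -0.5]
finger_gap: 0.82
```

Request:
send_rows --steps '[{"grip": 0.82,"slide": [-0.904,0.176,0],"yaw": 0},{"grip": 0.82,"slide": [-0.904,0.176,0],"yaw": 0},{"grip": 0.82,"slide": [-0.904,0.176,0],"yaw": 0},{"grip": 0.82,"slide": [-0.904,0.176,0],"yaw": 0},{"grip": 0.82,"slide": [-0.904,0.176,0],"yaw": 0},{"grip": 0.82,"slide": [-0.904,0.176,0],"yaw": 0},{"grip": 0.82,"slide": [-0.904,0.176,0],"yaw": 0},{"grip": 0.82,"slide": [0,0,0],"yaw": 0}]'

```text
t: 2.9
tcp_pos: [544.6, -152.9, 230.2]
tcp_rot: [[-0.314, 0.949, -0.001], [0.949, 0.314, 0.0], [0.001, -0.001, -1.0]]
ft_force: [1.6, 0.0, -0.0]
finger_gap: 0.82
```

```bash
python3 - <<'E'
from h import *
s=env.observe();print(s["t"],s["tcp_pos"],s["tcp_rot"][:,1],s["finger_gap"])
for n in("side","top","wrist"):
    p,d=env.capture(n);cv2.imwrite(f"pics/{n}1.png",p[:,:,::-1]);np.savez(f"pics/{n}1.npz",p=p,d=d)
a=cv2.imread("pics/side1.png")[60:300,200:520];cv2.imwrite("pics/side1c.png",cv2.resize(a,None,fx=2.5,fy=2.5,interpolation=2))
E
```

```text
2.9 [ 544.62678399 -152.89230362  230.1516433 ] [ 0.9492806   0.31442795 -0.00118229] 0.8204890267866447
```

View pics/side1c.png

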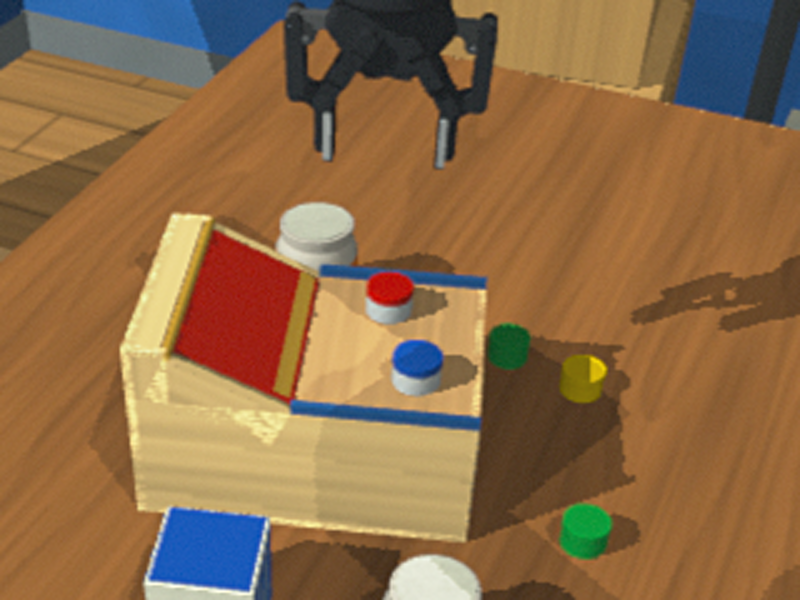

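View pics/wrist1.png

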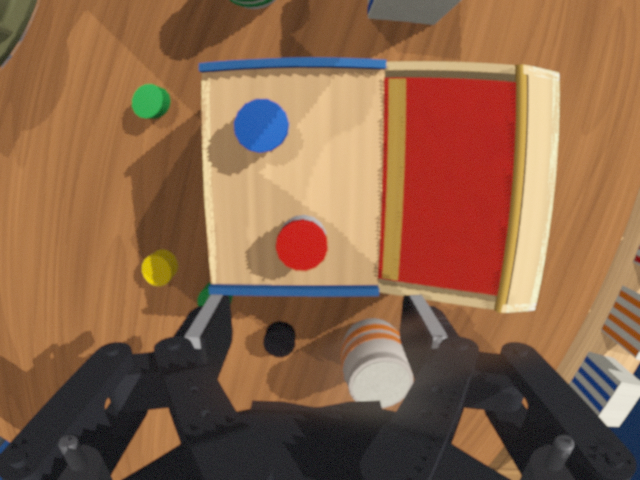

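```bash
cat >> h.py <<'E'
O=np.array([576.5,-96.]);YAW=.319
def box(X):
    c,s=np.cos(YAW),np.sin(YAW);d=np.asarray(X)[...,:2]-O
    return np.stack([c*d[...,0]+s*d[...,1],-s*d[...,0]+c*d[...,1]],-1)
def wray(uv,z,st):
    c=env.camera_info("wrist");T=c["tool_from_camera"]
    n=cv2.fisheye.undistortPoints(np.array([[uv]],float),c["mtx"],np.zeros(4))[0,0]
    r=T[:3,:3]@np.array([n[0],n[1],1]);R=st["tcp_rot"];o=st["tcp_pos"]+R@T[:3,3];r=R@r
    return o+r*(z-o[2])/r[2]
E
python3 - <<'E'
from h import *
f=np.load("pics/side1.npz");W=world("side",f["d"]);d=f["d"]
m=(W[...,2]>195)&(W[...,2]<300)&(W[...,1]>-260)&(W[...,1]<-60)&(W[...,0]>440)&(W[...,0]<650)
b=box(W)
for nm,mm in(("P",m&(b[...,0]<-48)),("F",m&(b[...,0]>-48))):
    z=W[mm][:,2];print(nm,"zmin",np.sort(z)[:8].round(1))
    for a in range(205,300,10):
        k=mm&(W[...,2]>a)&(W[...,2]<a+10)
        if k.sum(): print(a,k.sum(),"x",b[k][:,0].min().round(1),b[k][:,0].max().round(1),"y",b[k][:,1].min().round(1),b[k][:,1].max().round(1))
s=env.observe();print("tcp box",box(s["tcp_pos"]))
p=np.load("pics/wrist1.npz")["p"];hsv=cv2.cvtColor(p,cv2.COLOR_RGB2HSV);H,S,V=[hsv[...,i].astype(int) for i in range(3)]
red=((H<6)|(H>174))&(S>190)&(V>90); blue=(H>100)&(H<125)&(S>150)&(V>80)
for mk in(red,blue):
    k,l,st,ce=cv2.connectedComponentsWithStats(mk.astype(np.uint8))
    for i in range(1,k):
        if st[i,4]>300:
            X=wray(ce[i],134,s);print(ce[i].round(1),st[i],X.round(1),box(X).round(1))
for nm,uv,z in(("rimL0",(202,68),118),("rimL1",(386,65),118),("rimR0",(211,291),118),("rimR1",(379,291),118),("dropL",(384,78),110),("dropR",(379,283),110)):
    X=wray(uv,z,s);print(nm,X.round(1),box(X).round(1))
E
```

```text
P zmin [237.9 240.8 240.9 240.9 242.3 242.6 243.3 243.3]
235 9 x -88.5 -83.1 y -37.7 -31.6
245 41 x -96.1 -83.0 y -39.6 -29.7
255 43 x -95.5 -83.2 y -38.7 -30.0
265 41 x -96.4 -83.0 y -38.9 -30.0
275 58 x -111.4 -83.5 y -42.9 -28.9
285 152 x -114.4 -77.8 y -56.5 -28.3
295 51 x -113.4 -74.4 y -55.7 -25.4
F zmin [237.3 238.2 239.8 240.  240.  240.5 241.8 242.6]
235 15 x -12.9 -7.2 y -49.4 -31.8
245 48 x -13.0 0.2 y -48.3 -30.1
255 43 x -13.0 0.3 y -44.9 -30.5
265 50 x -13.0 0.6 y -45.0 -30.9
275 53 x -12.4 13.3 y -47.4 -28.8
285 145 x -16.9 18.5 y -53.6 -27.7
295 51 x -20.2 18.6 y -55.5 -27.5
tcp box [-47.88412611 -40.65794332]
[383.9 172.8] [379  78   9 200 433] [569.8 -90.4 134. ] [-4.6  7.4]
[457.  181.8] [  399    78   117   217 21971] [620.1 -78.3 134. ] [46.9  3.1]
[301.  245.1] [ 276  221   51   49 1949] [ 533.6 -154.1  134. ] [-58.9 -41.7]
[292.9  63.4] [ 200   58  185   13 1294] [491.5 -41.5 134. ] [-63.7  78.4]
[260.7 125.4] [ 235  100   53   52 2111] [484.5 -86.3 134. ] [-84.3  38.1]
[294.2 290.3] [ 209  285  169   11 1304] [ 539.1 -187.2  134. ] [-64.1 -74.8]
rimL0 [428.7 -58.4 118. ] [-128.5   82. ]
rimL1 [549.8 -18.5 118. ] [-1.1 81.9]
rimR0 [ 479.5 -216.   118. ] [-129.7  -83.5]
rimR1 [ 601.4 -174.8  118. ] [ -1.1 -82.6]
dropL [552.3 -26.2 110. ] [-1.1 73.8]
dropR [ 601.4 -171.3  110. ] [  0.  -79.4]
```

Request:
send_rows --steps '[{"grip": 0.82,"slide": [0,0,0.28],"yaw": 0},{"grip": 0.82,"slide": [0,0,0.28],"yaw": 0},{"grip": 0.82,"slide": [0,0,0.28],"yaw": 0},{"grip": 0.82,"slide": [0,0,0.28],"yaw": 0},{"grip": 0.82,"slide": [0,0,0.28],"yaw": 0},{"grip": 0.82,"slide": [0,0,0.28],"yaw": 0},{"grip": 0.82,"slide": [0,0,0.28],"yaw": 0},{"grip": 0.82,"slide": [0,0,0],"yaw": 0}]'

```text
t: 4.05
tcp_pos: [543.6, -150.0, 112.2]
tcp_rot: [[-0.314, 0.95, -0.002], [0.95, 0.314, 0.001], [0.001, -0.002, -1.0]]
ft_force: [0.4, 0.1, 0.7]
finger_gap: 0.821
```

```bash
python3 - <<'E'
from h import *
s=env.observe();print(s["t"],s["tcp_pos"],box(s["tcp_pos"]),s["finger_gap"],s["ft_force"])
p,d=env.capture("side");cv2.imwrite("pics/side2.png",p[:,:,::-1])
a=p[100:300,230:470,::-1];cv2.imwrite("pics/side2c.png",cv2.resize(a,None,fx=3,fy=3,interpolation=2))
E
```

```text
4.05 [ 543.58051762 -150.03300026  112.22504661] [-48.20435489 -40.98289408] 0.8211860401722312 [0.3980753  0.11052048 0.65772538]
```

View pics/side2c.png

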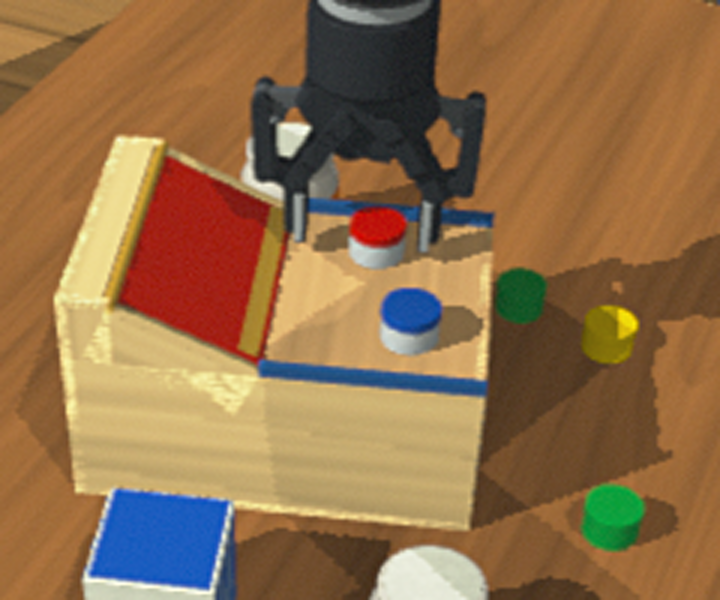

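Request:
send_rows --steps '[{"grip": 0.82,"slide": [0,0,0.065],"yaw": 0},{"grip": 0.82,"slide": [0,0,0],"yaw": 0},{"grip": 0.82,"slide": [0,0.08,0],"yaw": 0},{"grip": 0.82,"slide": [0,0.08,0],"yaw": 0},{"grip": 0.82,"slide": [0,0.08,0],"yaw": 0},{"grip": 0.82,"slide": [0,0.08,0],"yaw": 0},{"grip": 0.82,"slide": [0,0.08,0],"yaw": 0},{"grip": 0.82,"slide": [0,0,0],"yaw": 0}]'

```text
t: 5.1
tcp_pos: [567.3, -142.5, 109.8]
tcp_rot: [[-0.314, 0.949, 0.0], [0.949, 0.314, -0.0], [-0.0, 0.0, -1.0]]
ft_force: [0.6, -0.8, 1.7]
finger_gap: 0.82
```

```bash
python3 - <<'E'
from h import *
s=env.observe();print(s["t"],s["tcp_pos"],box(s["tcp_pos"]),s["finger_gap"],s["ft_force"])
p,d=env.capture("side");cv2.imwrite("pics/side3.png",p[:,:,::-1])
a=p[100:300,230:470,::-1];cv2.imwrite("pics/side3c.png",cv2.resize(a,None,fx=3,fy=3,interpolation=2))
E
```

```text
5.1 [ 567.27040976 -142.51962175  109.82044751] [-23.35330492 -41.27812608] 0.8198908013304356 [ 0.58162001 -0.80505372  1.7035008 ]
```

View pics/side3c.png

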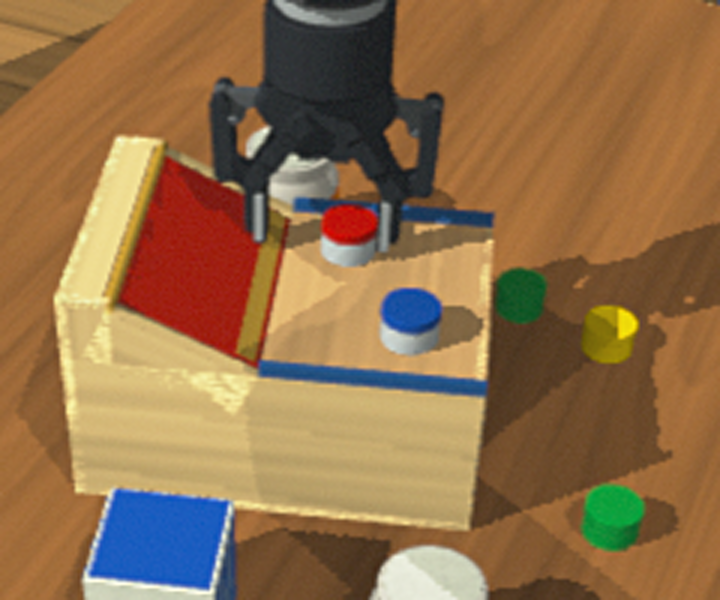

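Request:
send_rows --steps '[{"grip": 0.82,"slide": [0,0,0.04],"yaw": 0},{"grip": 0.82,"slide": [0,0.08,0],"yaw": 0},{"grip": 0.82,"slide": [0,0.08,0],"yaw": 0},{"grip": 0.82,"slide": [0,0.08,0],"yaw": 0},{"grip": 0.82,"slide": [0,0.08,0],"yaw": 0},{"grip": 0.82,"slide": [0,0,0],"yaw": 0}]'

```text
t: 5.9
tcp_pos: [585.5, -136.5, 107.4]
tcp_rot: [[-0.314, 0.949, 0.0], [0.949, 0.314, 0.0], [-0.0, 0.0, -1.0]]
ft_force: [-0.4, 0.3, 0.6]
finger_gap: 0.819
```

```bash
python3 - <<'E'
from h import *
s=env.observe();print(s["t"],s["tcp_pos"],box(s["tcp_pos"]),s["finger_gap"],s["ft_force"])
p,d=env.capture("side");cv2.imwrite("pics/side4.png",p[:,:,::-1])
a=p[100:300,230:470,::-1];cv2.imwrite("pics/side4c.png",cv2.resize(a,None,fx=3,fy=3,interpolation=2))
E
```

```text
5.9 [ 585.51638298 -136.47179115  107.40451436] [ -4.13114649 -41.25766195] 0.819143722045336 [-0.38371385  0.3013761   0.59742792]
```

View pics/side4c.png

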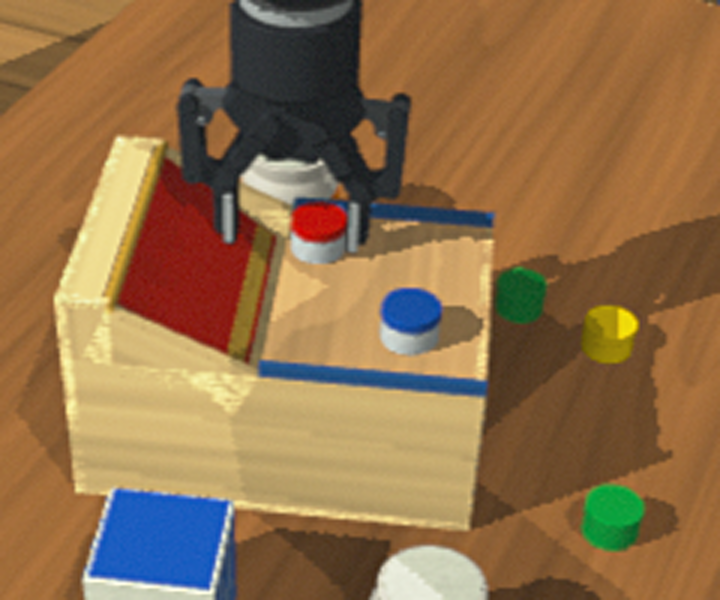

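Request:
send_rows --steps '[{"grip": 0.82,"slide": [0,0,0.035],"yaw": 0},{"grip": 0.82,"slide": [0,0.07,0],"yaw": 0},{"grip": 0.82,"slide": [0,0.07,0],"yaw": 0},{"grip": 0.82,"slide": [0,0.06,0],"yaw": 0},{"grip": 0.82,"slide": [0,0,0],"yaw": 0},{"grip": 0.82,"slide": [0,0,0],"yaw": 0}]'

```text
t: 6.7
tcp_pos: [596.6, -132.9, 105.4]
tcp_rot: [[-0.314, 0.95, 0.0], [0.95, 0.314, 0.0], [-0.0, 0.0, -1.0]]
ft_force: [-1.1, 0.6, 1.3]
finger_gap: 0.823
```

```bash
python3 - <<'E'
from h import *
s=env.observe();print(s["t"],s["tcp_pos"],box(s["tcp_pos"]),s["finger_gap"],s["ft_force"])
p,d=env.capture("side");np.savez("pics/side5.npz",p=p,d=d)
a=p[100:300,230:470,::-1];cv2.imwrite("pics/side5c.png",cv2.resize(a,None,fx=3,fy=3,interpolation=2))
W=world("side",d);hsv=cv2.cvtColor(p,cv2.COLOR_RGB2HSV);H,S,V=[hsv[...,i].astype(int) for i in range(3)]
red=((H<6)|(H>174))&(S>190)&(V>60);k,l,st,ce=cv2.connectedComponentsWithStats(red.astype(np.uint8))
for i in range(1,k):
    Q=W[l==i];B=box(Q)
    if st[i,4]>60 and np.nanmedian(Q[:,0])<800:
        print(st[i],np.nanmedian(B,0).round(1),np.nanmin(B,0).round(1),np.nanmax(B,0).round(1),np.nanmin(Q[:,2]),np.nanmax(Q[:,2]))
        A=np.c_[B[:,0],np.ones(len(B))];k2,_=np.linalg.lstsq(A,Q[:,2],rcond=None)[0];print("slope ang",np.arctan(k2),"flap",np.arctan(k2)-.435)
E
```

```text
6.7 [ 596.60763079 -132.85691903  105.37891909] [  7.5342284  -41.30356763] 0.822601596595841 [-1.08769069  0.59178695  1.28779073]
[ 270  160   41   55 1283] [58.9  7.6] [ 30.6 -71.8] [80.9 74.8] 92.89356926013365 148.86485255842635
 ** On entry to DLASCL parameter number  4 had an illegal value
 ** On entry to DLASCL parameter number  4 had an illegal value
 ** On entry to DLASCL parameter number  4 had an illegal value
 ** On entry to DLASCL parameter number  4 had an illegal value
 ** On entry to DLASCL parameter number  5 had an illegal value
 ** On entry to DLASCL parameter number  4 had an illegal valueTraceback (most recent call last):
  File "<stdin>", line 11, in <module>
    x, resids, rank, s = _umath_linalg.lstsq(a, b, rcond,
                         ~~~~~~~~~~~~~~~~~~~^^^^^^^^^^^^^
                                             signature=signature)
                                             ^^^^^^^^^^^^^^^^^^^^
    raise LinAlgError("SVD did not converge in Linear Least Squares")
numpy.linalg.LinAlgError: SVD did not converge in Linear Least Squares
```

View pics/side5c.png

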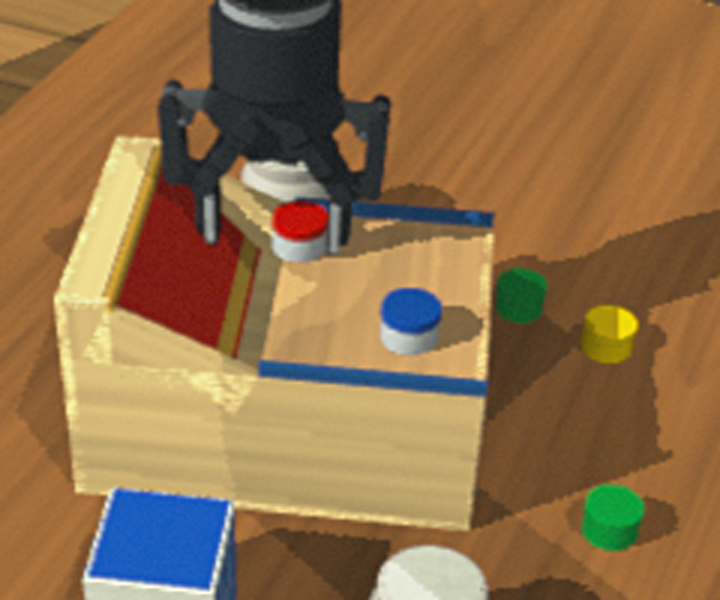

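Request:
send_rows --steps '[{"grip": 0.82,"slide": [0,0.08,0],"yaw": 0},{"grip": 0.82,"slide": [0,0.08,0],"yaw": 0},{"grip": 0.82,"slide": [0,0.06,0],"yaw": 0},{"grip": 0.82,"slide": [0,0,0],"yaw": 0},{"grip": 0.82,"slide": [0,0,0],"yaw": 0}]'

```text
t: 7.38
tcp_pos: [609.1, -128.7, 105.3]
tcp_rot: [[-0.314, 0.95, 0.0], [0.95, 0.314, 0.0], [-0.0, 0.0, -1.0]]
ft_force: [-3.7, 0.1, 0.2]
finger_gap: 0.818
```

```bash
python3 - <<'E'
from h import *
s=env.observe();print(s["t"],s["tcp_pos"],box(s["tcp_pos"]),s["finger_gap"],s["ft_force"])
p,d=env.capture("side")
a=p[100:300,230:470,::-1];cv2.imwrite("pics/side6c.png",cv2.resize(a,None,fx=3,fy=3,interpolation=2))
E
```

```text
7.375 [ 609.12605592 -128.68970631  105.32427111] [ 20.72800229 -41.27258587] 0.8175208107632369 [-3.73845878  0.05532668  0.19586317]
```

View pics/side6c.png

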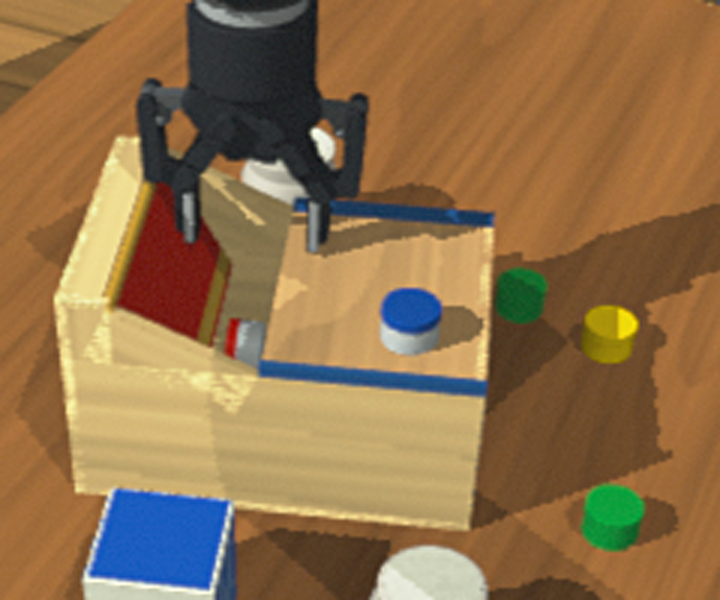

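Request:
send_rows --steps '[{"grip": 0.82,"slide": [0,0,0],"yaw": 0},{"grip": 0.82,"slide": [0,0,0],"yaw": 0},{"grip": 0.82,"slide": [0,0,0],"yaw": 0},{"grip": 0.82,"slide": [0,0,0],"yaw": 0},{"grip": 0.82,"slide": [0,0,0],"yaw": 0},{"grip": 0.82,"slide": [0,0,0],"yaw": 0}]'

```text
t: 8.18
tcp_pos: [609.1, -128.8, 105.3]
tcp_rot: [[-0.314, 0.95, 0.0], [0.95, 0.314, -0.0], [-0.0, 0.0, -1.0]]
ft_force: [-4.4, -0.3, 1.7]
finger_gap: 0.825
```

```bash
python3 - <<'E'
from h import *
s=env.observe();print(s["t"],box(s["tcp_pos"]),s["ft_force"])
for n in ("side","wrist","top"):
    p,d=env.capture(n);np.savez(f"pics/{n}7.npz",p=p,d=d);cv2.imwrite(f"pics/{n}7.png",p[:,:,::-1])
    if n=="side":
        a=p[100:300,230:470,::-1];cv2.imwrite("pics/side7c.png",cv2.resize(a,None,fx=3,fy=3,interpolation=2))
        W=world("side",d)
        for v in range(205,222,3): print(v,[(W[v,u].round(0).tolist(),p[v,u].tolist()) for u in range(304,318,4)])
E
```

```text
8.175 [ 20.64528724 -41.30927959] [-4.43211464 -0.34095945  1.74070697]
205 [([646.0, -157.0, 18.0], [128, 109, 76]), ([638.0, -161.0, 18.0], [124, 109, 72]), ([630.0, -162.0, 20.0], [126, 110, 70]), ([624.0, -168.0, 18.0], [126, 111, 71])]
208 [([646.0, -158.0, 9.0], [127, 116, 78]), ([621.0, -126.0, 42.0], [154, 62, 58]), ([613.0, -128.0, 43.0], [148, 157, 152]), ([607.0, -134.0, 41.0], [107, 113, 112])]
211 [([624.0, -115.0, 40.0], [123, 87, 60]), ([617.0, -119.0, 40.0], [170, 126, 123]), ([609.0, -121.0, 41.0], [126, 132, 128]), ([604.0, -128.0, 39.0], [105, 113, 110])]
214 [([622.0, -111.0, 36.0], [143, 73, 49]), ([614.0, -113.0, 38.0], [176, 164, 161]), ([607.0, -116.0, 39.0], [135, 141, 138]), ([603.0, -126.0, 33.0], [102, 109, 108])]
217 [([621.0, -108.0, 32.0], [153, 91, 62]), ([613.0, -111.0, 32.0], [158, 147, 146]), ([606.0, -114.0, 32.0], [130, 137, 131]), ([602.0, -125.0, 26.0], [103, 109, 108])]
220 [([568.0, -8.0, 120.0], [183, 161, 107]), ([564.0, -16.0, 115.0], [169, 149, 99]), ([605.0, -113.0, 26.0], [122, 127, 122]), ([551.0, -20.0, 118.0], [79, 99, 127])]
```

View pics/side7c.png

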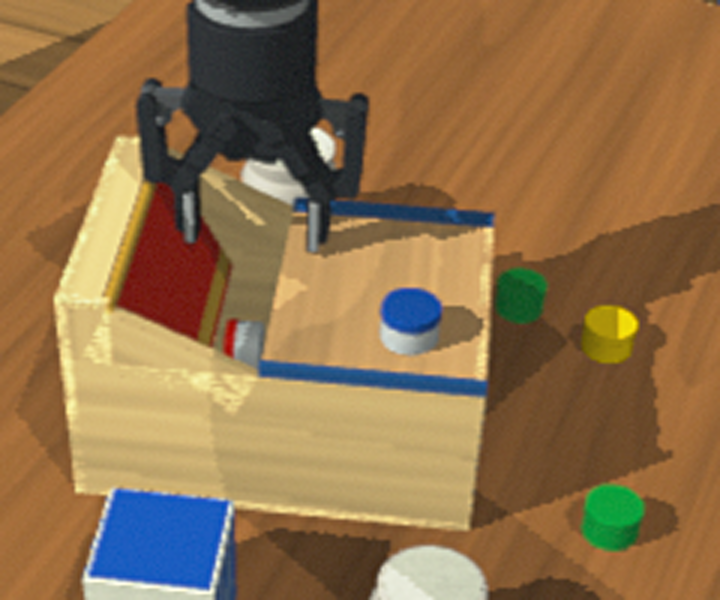

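View pics/wrist7.png

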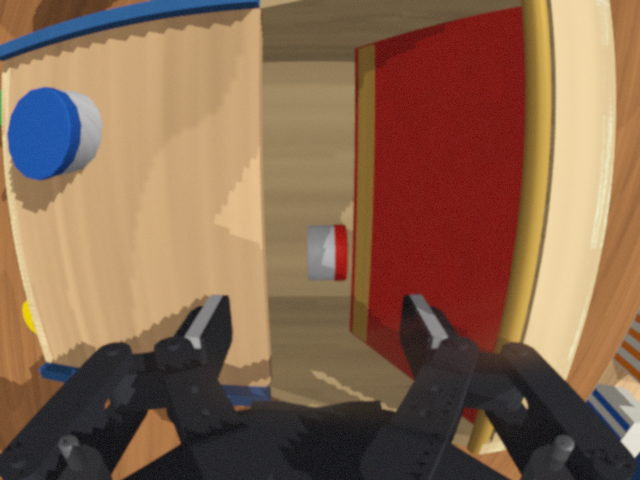

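Request:
send_rows --steps '[{"grip": 0.82,"slide": [0,-0.12,-0.03],"yaw": 0},{"grip": 0.82,"slide": [0,-0.15,-0.05],"yaw": 0},{"grip": 0.82,"slide": [0,-0.15,-0.1],"yaw": 0},{"grip": 0.82,"slide": [0,-0.15,-0.15],"yaw": 0},{"grip": 0.82,"slide": [0,-0.15,-0.3],"yaw": 0},{"grip": 0.82,"slide": [0,0,-0.5],"yaw": 0},{"grip": 0.82,"slide": [0,0,-0.6],"yaw": 0},{"grip": 0.82,"slide": [0,0,-0.6],"yaw": 0},{"grip": 0.82,"slide": [0,0,0],"yaw": 0},{"grip": 0.82,"slide": [0,0,0],"yaw": 0}]'

```text
t: 9.57
tcp_pos: [567.6, -142.3, 245.1]
tcp_rot: [[-0.314, 0.95, -0.0], [0.95, 0.314, 0.0], [0.0, -0.0, -1.0]]
ft_force: [0.2, 0.8, 0.1]
finger_gap: 0.817
```

```bash
python3 - <<'E'
from h import *
s=env.observe();print(s["t"],s["tcp_pos"],box(s["tcp_pos"]),s["ft_force"])
for n in ("side","wrist","top"):
    p,d=env.capture(n);np.savez(f"pics/{n}8.npz",p=p,d=d);cv2.imwrite(f"pics/{n}8.png",p[:,:,::-1])
    hsv=cv2.cvtColor(p,cv2.COLOR_RGB2HSV);H,S,V=[hsv[...,i].astype(int) for i in range(3)]
    blue=(H>100)&(H<125)&(S>150)&(V>80)
    if n=="wrist": continue
    W=world(n,d)
    k,l,st,ce=cv2.connectedComponentsWithStats(blue.astype(np.uint8))
    for i in range(1,k):
        if st[i,4]>150 and 400<np.nanmedian(W[l==i][:,0])<600: print(n,ce[i].round(1),np.nanmedian(W[l==i],0).round(1))
    red=((H<6)|(H>174))&(S>190)&(V>60);Q=W[red];Q=Q[np.isfinite(Q[:,0])&(Q[:,0]<800)&(abs(Q[:,0]-640)<200)];B=box(Q)
    k2=np.polyfit(B[:,0],Q[:,2],1)[0];print("flap",np.arctan(k2)-.435,B.min(0),B.max(0))
E
```

```text
9.575 [ 567.60099097 -142.32221917  245.09892455] [-22.97749286 -41.1943585 ] [0.21096207 0.79563551 0.0629524 ]
side [494.4  46.6] [  544.4 -1872.8  -234.7]
side [360.8 170. ] [ 539.7 -193.8  116.9]
side [366.8 203.2] [482.7 -82.6 133.9]
side [353.7 225.6] [487.3 -36.2 117. ]
side [283.  279.1] [552.4  97.6  81. ]
flap 0.0006268512921084879 [ -1.04336819 -74.24896383] [80.44823218 76.5282987 ]
top [284.8 231.2] [554.6  97.5  82. ]
top [396.2 272.7] [485.8 -85.5 135.1]
flap -0.025820808189525923 [ -3.99842533 -73.38976217] [81.7427118  72.09673966]
```

View pics/side8.png

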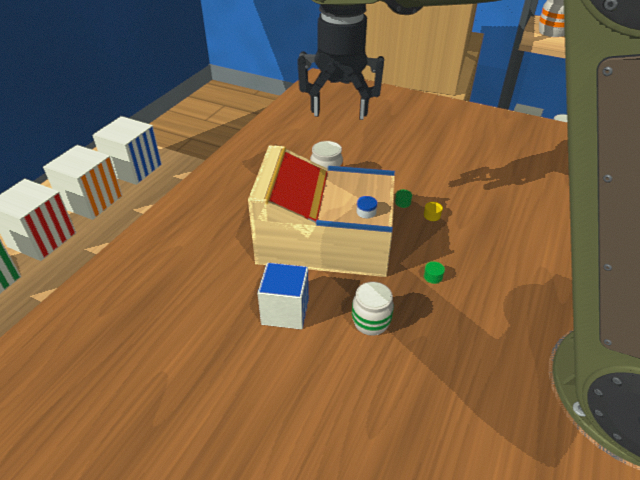

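View pics/wrist8.png

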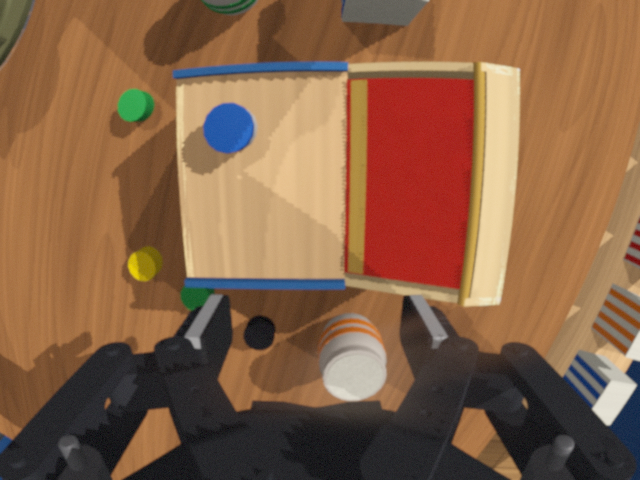

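Request:
send_rows --steps '[{"grip": 0.82,"slide": [0,0,0],"yaw": 0},{"grip": 0.82,"slide": [0,0,0],"yaw": 0},{"grip": 0.82,"slide": [0,0,0],"yaw": 0},{"grip": 0.82,"slide": [0,0,0],"yaw": 0},{"grip": 0.82,"slide": [0,0,0],"yaw": 0},{"grip": 0.82,"slide": [0,0,0],"yaw": 0},{"grip": 0.82,"slide": [0,0,0],"yaw": 0},{"grip": 0.82,"slide": [0,0,0],"yaw": 0},{"grip": 0.82,"slide": [0,0,0],"yaw": 0},{"grip": 0.82,"slide": [0,0,0],"yaw": 0}]'

```text
t: 10.98
tcp_pos: [568.0, -142.3, 245.1]
tcp_rot: [[-0.314, 0.95, -0.0], [0.95, 0.314, 0.0], [0.0, -0.0, -1.0]]
ft_force: [-0.1, -0.0, 0.3]
finger_gap: 0.82
```

```bash
python3 -c "
from rig import env
print(env.sign_off())"
```

```text
the job is handed in; nothing more can be done
None
```

The red-lidded tin is in the returns box, the flap is shut again, and I handed the job in at about 11 s; no verdict was reported.

**What I did:** I turned the gripper so its jaws opened along the box and lowered it with one finger behind the tin and the other at the foot of the flap. One slow push forward opened the flap to about 0.40 rad while the tin was still on the deck. Pushing on sent the tin over the edge with the finger still in the flap opening. Then I drew back and up.

**Last checks:**
- **Red tin:** before I drew back, it lay on its side on the box floor, its upper side about 43 mm above the table. With the flap shut it can't be seen. I waited about 2 s after the flap closed in case it was rolling, but couldn't confirm directly that it was at rest.
- **Flap:** measured at 0.00 rad from the side camera and -0.03 rad from the top camera, so shut within measuring error.
- **Blue tin and carton:** within about 0.5 mm of where they started.
- **Pots:** they look unmoved in the pictures. I did not measure them separately.
- **Forces:** wrist force read about 5 N or less at the end of each move. I could not measure the push on the tin itself.

The first descent stopped about 1.5 mm higher than I commanded, so I corrected it before pushing on. None of the checks failed.

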